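# Set out the robot kit on its checking pads

### The job

Before the little robot is built, check its kit: set the drive wheel, the ball caster, the gear motor and the battery holder each the same way up as it lies now on the white pad that shows its own black shadow, so that it covers that shadow (the motor and the battery holder lined up with theirs, either end first). Leave the screw jar and the solder reel where they stand, and let go of everything.

Things in the scene. Friction and masses are not known exactly. Their poses are not given: they have to be found in the camera images.
- wheel_center (a point): drive wheel lying flat on the table: black tyre 60 mm in diameter, 26 mm thick, grey hub face with five dark holes; point at its centre, 13 mm above its underside; z is its axle, up
- caster_center (a point): ball caster standing ball-up: round grey housing 36 mm in diameter and 22 mm high, a narrower collar and a steel ball on top, 34 mm high in all; point on its axis, 17 mm above its underside; z up
- motor_center (a point): gear motor, long and narrow: grey gearbox 44 long x 24 wide x 26 mm high at its -x end and a round steel motor can 26 long, 22 mm in diameter at its +x end (70 mm long in all), a white stub shaft 8 mm high on top of the gearbox; x along its length, z up; point at mid-length on its centre line, 13 mm above its underside (its top, apart from the shaft, is at 26 mm)
- battery_center (a point): battery holder with three grey cells lying side by side along x: black box 60 (x) x 50 (y) x 22 mm high, nearly square; x along the cells, z up; point at its centre, 11 mm above its underside
- wheel_spot (a point): white rectangular pad, 84 (its x) by 74 (its y) by 6 mm thick, fixed to the table, with a black disc 60 mm across (the wheel's shadow) printed on it; this point is the centre of its top face (and of the shadow), 6 mm above the table, z up
- caster_spot (a point): white rectangular pad, 84 (its x) by 74 (its y) by 6 mm thick, fixed to the table, with a black disc 36 mm across (the caster's shadow) printed on it; this point is the centre of its top face (and of the shadow), 6 mm above the table, z up
- motor_spot (a point): white rectangular pad, 84 (its x) by 74 (its y) by 6 mm thick, fixed to the table, with a black narrow shape 70 x 24 mm (the gear motor's shadow) printed on it; this point is the centre of its top face (and of the shadow), 6 mm above the table, z up; x along the shadow's length
- battery_spot (a point): white rectangular pad, 84 (its x) by 74 (its y) by 6 mm thick, fixed to the table, with a black rectangle 60 x 50 mm (the battery holder's shadow) printed on it; this point is the centre of its top face (and of the shadow), 6 mm above the table, z up; x along the shadow's 60 mm side
- jar_center (a point): screw jar, a bystander: cloudy grey see-through body and a dark screw lid, 49 mm in diameter, 62 mm high, standing loose; point at its centre, 31 mm above the table
- reel_center (a point): solder reel, a bystander: white flanges 48 mm in diameter round a grey winding, 38 mm high, standing loose; point at its centre, 19 mm above the table
Things that resemble listed ones, but are neither listed nor needed, are in the scene too. Leave any blue look-alike of the part that bears battery_center alone.

How it is judged:
By the outcome, as a careful person would: the job done as asked, in the order asked, and still so for the second after the job is handed in, with the robot touching nothing.
It also fails if it takes over 112 s, if anything falls off the work surface, if the arm or the gripper's body presses on something with over 40 N, if the wrist force passes 120 N, or if a joint passes its speed limit or range.

### The arm

A 6-joint arm with a two-finger parallel gripper is mounted at the origin on the work surface. World frame = base frame: x ahead of the robot, y to its left, z up, the work surface at z = 0. Lengths are in mm, angles in rad, forces in N, time in s.
With the tool pointing down it reaches from about 400 to 825 mm from the base axis. Payload 7 kg.
Tool frame: the origin (TCP) lies at the very end of the fingers, on their centre line; the grasp point (between the pads) lies 19 mm behind it; z points along the fingers, y is the line along which they close (so a half turn about z gives the same grasp; the last joint's range is limited). The gripper opens to 85 mm and grips with 20 to 120 N. Pads are 22 mm wide; open, the fingers measure 114 mm over their backs; the gripper's body (76 mm by 85 mm) begins 54 mm behind the grasp point. The pads swing forward as they close: fully open they stand 13 mm farther back than shut.
Start: joints at [1.611, 0.359, 0.012, 0, -1.224, -0.288], TCP at [165.569, 654.356, 231.302] pointing down, gripper open.
Joint ranges: [-3.07, 3.07], [-1.43, 2.12], [-1.02, 1.25], [-3.03, 1.67], [-3.05, -0], [-3.03, 3.03]. Speed limits (rad/s): [2.39, 2.39, 3.01, 3.14, 3.14, 3.14].

### API

Orientations are given as [roll, pitch, yaw] about the fixed x, y, z axes, in that order (R = Rz(yaw) Ry(pitch) Rx(roll)).
In Python, from rig import readout, read_camera, camera_params, ctrl, search_frame gives the robot as it stands. The module is installed in compiled form; this text tells all that it offers.
- The arm moves only by the shell command python3 -m creep 'ROWS'. ROWS is JSON, a list of rows, each an object of numbers: "x", "y", "z": the shift along the tool's x, y, z each as a share of 1 m, from -1 to 1; "ax", "ay", "az": the turn, a rotation vector about the tool's x, y, z each as a share of 90 degrees, from -1 to 1; "jaw": the closure, from 0 (fully open) to 1 (shut). A call has 1 to 20 rows; each row is the pose to reach, as a shift and turn from the pose commanded when the call began, along the tool's axes at that moment; what a row does not reach only later rows make up. A row lasts 1/8 s, in which the tool goes at most 62.5 mm and 10.7 degrees, less where a joint would pass 70% of its speed; a pose out of reach is approached as far as the arm can. A call with a number of a shift or a turn outside -1 to 1 is refused whole. A call with a gripper value outside its range is refused whole. The fingers move at their own pace and stop on an object; the grip force is fixed at half the most. Time passes only in rows, so rows that repeat a pose let the fingers close. It gives the time, the measured TCP pose, the force, the opening and the grip force at its end, in the units of the state.
- readout.state(): the state, without advancing time (a new reading comes with each control period).
- read_camera(name): name is "side" or "top" or "wrist"; returns the picture (420x560x3 uint8, red, green, blue); there is no depth.
- camera_params(name): a dict with "fovy" (degrees; the focal length in pixels is half the picture's height over the tangent of half this angle, whatever the lens; pixels are square), "cx", "cy" (the principal point, pixels), "R" (3x3) and "t" (3): a world point X has camera coordinates R X + t; the wrist camera has in their place "hand_eye" (4x4, takes a point from camera to tool coordinates, whose origin is the TCP and whose axes are the flange's). Camera axes: x right, y down, z forward; pixel columns grow to the right and rows downward; lengths in mm; the calibration is good to about 2 mm. A picture is of the moment at which its call begins: read the wrist's pose just before it. camera_params takes no time and is no camera call.
- ctrl.finish_job(): hands the job in; it is judged then, once.
Trained networks look in the newest picture that a camera, given by its name, has taken for a name from the list of things; names that differ only in an ending like _2 or _b are one class to them, and where a whole thing is asked for, a point or a joint stands for the part that bears it (a point fixed in the world has none). Each returns a list of dicts, best first, with "p" (0 to 1); they miss things now and then, are a little off and sometimes report something else, mostly with a low value. They report only what shows in the picture. A call takes as long as a camera call. They do not tell look-alikes from the thing itself.
- search_frame(camera, query): "uv" ([column, row] in pixels, amid what is visible of it).
The state is a dict: "clock": time; "joint_positions": joint angles; "qvel": joint speeds; "tau": joint torques, N m; "tool_pos": TCP position; "eef_rot": TCP orientation; "contact_force": force on the tool from outside, world axes, zero at the start; "torque": the same for the moment, N m; "finger_gap": opening from 0.0 (shut) to 1.0 (fully open); "grasp_force": force on a finger pad.
Only numpy, scipy, OpenCV 4.12 (cv2) and the standard library are available. Lean on these libraries where they do the work, as an engineer would, in place of code of your own. Each camera call takes 0.05 s, during which the arm holds its last target. There are 200 camera calls.

## Working session

There is one attempt and no reset: what is moved stays moved. The work goes in short steps, Python scripts to look and compute and a shell command to move; the robot and the scene stay as the last step left them, time stands still between calls to the robot, and variables do not carry over. Pictures are saved under pics/ and viewed, at most 17 in all, crops included, and the job is handed in when it is done.

```bash
mkdir -p pics; cat > h.py <<'E'
import numpy as np, cv2
from rig import readout, read_camera, camera_params, ctrl, search_frame
from scipy.spatial.transform import Rotation as Ro
def save(n,im): cv2.imwrite(f'pics/{n}.png',im[:,:,::-1])
def cam(name,st=None):
    p=camera_params(name); f=210/np.tan(np.radians(p['fovy'])/2)
    if name=='wrist':
        st=st or readout.state(); T=np.eye(4); T[:3,:3]=Ro.from_euler('xyz',st['eef_rot']).as_matrix(); T[:3,3]=st['tool_pos']
        M=np.linalg.inv(T@np.array(p['hand_eye'])); R,t=M[:3,:3],M[:3,3]
    else: R,t=np.array(p['R']),np.array(p['t'])
    return f,p['cx'],p['cy'],R,t
def onplane(c,uv,z):
    f,cx,cy,R,t=c; d=R.T@np.array([(uv[0]-cx)/f,(uv[1]-cy)/f,1]); o=-R.T@t
    return o+d*(z-o[2])/d[2]
def proj(c,X):
    f,cx,cy,R,t=c; q=R@np.array(X,float)+t; return np.array([cx+f*q[0]/q[2],cy+f*q[1]/q[2]])
def tri(c1,u1,c2,u2):
    A=[];b=[]
    for (f,cx,cy,R,t),u in((c1,u1),(c2,u2)):
        d=R.T@np.array([(u[0]-cx)/f,(u[1]-cy)/f,1]);d/=np.linalg.norm(d);o=-R.T@t
        P=np.eye(3)-np.outer(d,d);A.append(P);b.append(P@o)
    return np.linalg.lstsq(np.vstack(A),np.hstack(b),rcond=None)[0]
E
python3 - <<'E'
from h import *
print(readout.state())
names='wheel_center caster_center motor_center battery_center wheel_spot caster_spot motor_spot battery_spot jar_center reel_center'.split()
for c in('top','side'):
    im=read_camera(c); save(c+'0',im); print(c,camera_params(c))
    for n in names: print(n,[(np.round(d['uv']).tolist(),round(d['p'],2)) for d in search_frame(c,n)])
print(camera_params('wrist'))
E
```

```text
{'clock': 0.0, 'joint_positions': array([ 1.61109370e+00,  3.59373967e-01,  1.10457175e-02, -3.50938233e-04,
       -1.22408458e+00, -2.88086742e-01]), 'qvel': array([-9.48168497e-04,  4.08501562e-04, -9.27796141e-04,  6.14308826e-04,
        7.18143308e-04, -1.39853155e-05]), 'tau': array([ 2.57329644e-03, -5.83314478e+01,  2.93411833e+01,  6.93628997e+00,
       -6.04939676e-03,  2.75174678e-06]), 'tool_pos': array([165.46760559, 653.90455093, 230.36616765]), 'eef_rot': array([ 3.13994903e+00, -1.43013932e-04, -2.47908770e-01]), 'contact_force': array([-0.07424874, -0.77061287, -0.53426256]), 'torque': array([ 0.04676512, -0.004721  ,  0.04518701]), 'grasp_force': 0.0, 'finger_gap': 1.0004603929056135}
top {'fovy': 44.61108211024605, 'cx': 287.53753278527523, 'cy': 208.00020675826738, 'R': array([[-0.02866422, -0.99916676,  0.02905427],
       [-0.99717606,  0.02656452, -0.07024405],
       [ 0.06941371, -0.03098571, -0.99710663]]), 't': array([  -8.39024032,  562.42697588, 1156.48569715])}
wheel_center [([238.0, 245.0], 0.78)]
caster_center [([151.0, 291.0], 0.52)]
motor_center [(
[... 781 characters left out ...]
eel_spot [([118.0, 196.0], 0.63)]
caster_spot [([352.0, 213.0], 0.98)]
motor_spot [([466.0, 278.0], 0.91)]
battery_spot [([321.0, 260.0], 0.67), ([230.0, 230.0], 0.48)]
jar_center [([285.0, 210.0], 0.96), ([230.0, 231.0], 0.22)]
reel_center [([179.0, 206.0], 0.56)]
{'fovy': 61.268003748631806, 'cx': 282.16969669492306, 'cy': 209.25943926437697, 'hand_eye': array([[-2.48060811e-04, -9.58319937e-01, -2.85697108e-01,
         7.40422642e+01],
       [ 9.99999925e-01, -1.52935921e-04, -3.55268736e-04,
         1.44473670e+00],
       [ 2.96767762e-04, -2.85697175e-01,  9.58319903e-01,
        -1.42956034e+02],
       [ 0.00000000e+00,  0.00000000e+00,  0.00000000e+00,
         1.00000000e+00]])}
```

View pics/top0.png

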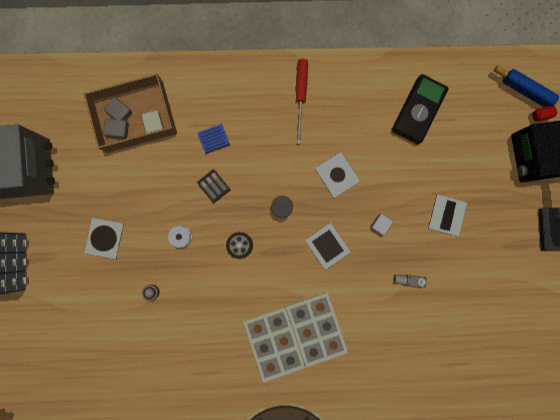

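View pics/side0.png

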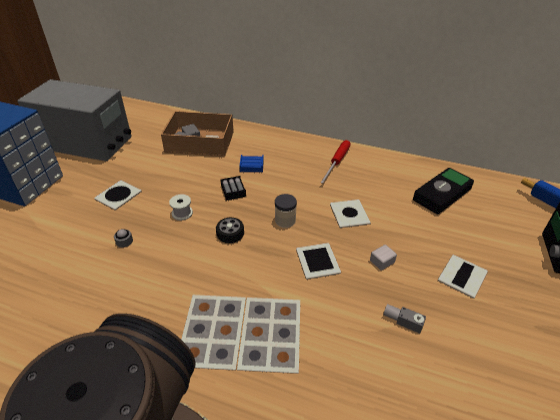

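The top view shows the wheel (238,245), caster (151,291), motor (411,281, gearbox to the right), the grey battery holder (212,184) with its blue look-alike at (212,138), and the pads at (103,239), (337,174), (447,216) and (327,247). The side view agrees with it. A small grey cube lies at (382,225).

```bash
python3 - <<'E'
from h import *
T=cam('top');S=cam('side')
P={'wheel':((238,245),(231,231),26),'caster':((151,292),(123,236),30),'motor':((410,281),(405,318),20),'battery':((213,185),(232,187),22),
'wspot':((103,239),(118,195),6),'cspot':((338,175),(350,213),6),'mspot':((447,216),(464,275),6),'bspot':((327,246),(319,260),6),'jar':((281,207),(286,210),40),'reel':((180,237),(181,206),30)}
for n,(a,b,z) in P.items():
    x=tri(T,a,S,b); print(n,x.round(0),onplane(T,a,z).round(0),'r',np.hypot(*x[:2]).round())
im=cv2.imread('pics/top0.png'); hsv=cv2.cvtColor(im,cv2.COLOR_BGR2HSV)
def ang(uv,mask,z,r=28):
    m=np.zeros_like(mask);u,v=map(int,uv);m[v-r:v+r,u-r:u+r]=mask[v-r:v+r,u-r:u+r]
    cs=cv2.findContours(m,0,2)[0];c=max(cs,key=cv2.contourArea)
    b=cv2.boxPoints(cv2.minAreaRect(c));w=[onplane(T,q,z)[:2] for q in b]
    M=cv2.moments(c)
    for i in(0,1):
        e=w[i+1]-w[i];print('   side',np.linalg.norm(e).round(1),'yaw deg',np.degrees(np.arctan2(e[1],e[0])).round(1)%180)
    print('   c',onplane(T,(M['m10']/M['m00'],M['m01']/M['m00']),z).round(1))
white=((hsv[...,1]<40)&(hsv[...,2]>120)).astype('u1')*255 if False else ((hsv[...,1]<60)&(hsv[...,2]>120)).astype(np.uint8)*255
notwood=((hsv[...,1]<80)|(hsv[...,2]<45)).astype(np.uint8)*255
dark=(hsv[...,2]<60).astype(np.uint8)*255
for n in P:
    print(n); ang(P[n][0],notwood,P[n][2])
    if 'spot' in n: print('  dark');ang(P[n][0],dark,6,20)
print(hsv[185,213],hsv[281,410])
E
```

```text
wheel [482.  89.  12.] [480.  91.  26.] r 490.0
caster [380. 289.  21.] [381. 287.  30.] r 478.0
motor [ 387. -301.   17.] [ 387. -300.   20.] r 490.0
battery [620. 147.  15.] [619. 145.  22.] r 637.0
wspot [504. 399.   5.] [503. 401.   6.] r 643.0
cspot [ 637. -145.    8.] [ 637. -145.    6.] r 653.0
mspot [ 534. -398.   10.] [ 534. -398.    6.] r 666.0
bspot [ 473. -115.    7.] [ 472. -113.    6.] r 487.0
jar [564. -11.  36.] [563.  -9.  40.] r 564.0
reel [503. 221.  26.] [502. 221.  30.] r 549.0
wheel
   side 54.3 yaw deg 178.8
   side 56.7 yaw deg 88.4
   c [481.5  88.1  26. ]
caster
   side 33.3 yaw deg 88.2
   side 33.2 yaw deg 179.4
   c [380.8 290.2  30. ]
motor
   side 23.5 yaw deg 172.3
   side 72.9 yaw deg 83.1
   c [ 388.2 -300.    20. ]
battery
   side 46.4 yaw deg 127.7
   side 59.4 yaw deg 37.099999999999994
   c [617.  143.9  22. ]
wspot
   side 84.4 yaw deg 168.7
   side 74.4 yaw deg 77.1
   c [505.3 399.4   6. ]
  dark
   side 54.5 yaw deg 88.4
   side 55.0 yaw deg 179.7
   c [505.4 400.3   6. ]
cspot
   side 74.1 yaw deg 121.1
   side 84.4 yaw deg 30.400000000000006
   c [ 638.5 -142.5    6. ]
  dark
   side 30.6 yaw deg 88.6
   side 30.7 yaw deg 177.9
   c [ 639.  -143.2    6. ]
mspot
   side 85.4 yaw deg 163.2
   side 74.4 yaw deg 74.5
   c [ 536.3 -398.8    6. ]
  dark
   side 67.0 yaw deg 163.1
   side 22.3 yaw deg 74.5
   c [ 535.8 -399.5    6. ]
bspot
   side 73.9 yaw deg 122.5
   side 84.3 yaw deg 32.5
   c [ 472.6 -114.     6. ]
  dark
   side 47.6 yaw deg 122.9
   side 56.6 yaw deg 32.900000000000006
   c [ 472.7 -114.3    6. ]
jar
   side 45.2 yaw deg 88.5
   side 47.6 yaw deg 178.3
   c [564.6 -10.4  40. ]
reel
   side 51.7 yaw deg 88.4
   side 47.3 yaw deg 179.1
   c [503.5 221.9  30. ]
[ 30  20 101] [28 31 98]
```

```bash
cat >> h.py <<'E'
def plan(x,y,z,yaw=None):
    s=readout.state(); p=s['tool_pos']; R=Ro.from_euler('xyz',s['eef_rot']).as_matrix()
    d=R.T@(np.array([x,y,z])-p)/1000
    y0=np.degrees(s['eef_rot'][2]); az=0 if yaw is None else -(((yaw-y0)+180)%360-180)/90
    print('now',p.round(1),np.degrees(s['eef_rot']).round(2),'t',round(s['clock'],1),'gap',round(s['finger_gap'],3)); print('row',d.round(4),'az',round(az,4))
E
python3 -c "
from h import *
plan(481.5,88.5,130)"
```

```text
now [165.6 654.4 231.3] [-180.     0.   -14.2] t 1.1 gap 1.011
row [0.4451 0.4711 0.1013] az 0
```

```bash
python3 -m creep '[{"x":0.445,"y":0.471,"z":0.101},{"x":0.445,"y":0.471,"z":0.101},{"x":0.445,"y":0.471,"z":0.101},{"x":0.445,"y":0.471,"z":0.101},{"x":0.445,"y":0.471,"z":0.101},{"x":0.445,"y":0.471,"z":0.101},{"x":0.445,"y":0.471,"z":0.101},{"x":0.445,"y":0.471,"z":0.101},{"x":0.445,"y":0.471,"z":0.101},{"x":0.445,"y":0.471,"z":0.101},{"x":0.445,"y":0.471,"z":0.101},{"x":0.445,"y":0.471,"z":0.101},{"x":0.445,"y":0.471,"z":0.101},{"x":0.445,"y":0.471,"z":0.101}]'
cat >> h.py <<'E'
def blob(kind,z,guess,r=60,pic=None,show=True):
    """contour of one thing near world guess in wrist view -> centre, sides, yaw on plane z"""
    s=readout.state(); im=read_camera('wrist'); c=cam('wrist',s)
    if pic: save(pic,im)
    hsv=cv2.cvtColor(im,cv2.COLOR_RGB2HSV); H,S_,V=cv2.split(hsv)
    m={'notwood':(S_<80)|(V<45),'dark':V<60,'white':(S_<60)&(V>120)}[kind].astype(np.uint8)*255
    m=cv2.morphologyEx(m,cv2.MORPH_OPEN,np.ones((3,3),np.uint8))
    g=proj(c,[*guess,z]); best=None
    for k in cv2.findContours(m,0,1)[0]:
        if cv2.contourArea(k)<300: continue
        w=np.array([onplane(c,q[0],z)[:2] for q in k],np.float32)
        (cx,cy),sz,_=cv2.minAreaRect(w)
        d=np.hypot(cx-guess[0],cy-guess[1])
        if max(sz)<140 and (best is None or d<best[0]): best=(d,w,k)
    if best is None: print('none'); return
    w=best[1]; b=cv2.boxPoints(cv2.minAreaRect(w)); M=cv2.moments(w); cc,rad=cv2.minEnclosingCircle(w)
    print(kind,'box c',b.mean(0).round(1),'centroid',(round(M['m10']/M['m00'],1),round(M['m01']/M['m00'],1)),'circ',np.round(cc,1),round(rad,1),'uv',best[2].mean(0).round(0)[0])
    for i in(0,1):
        e=b[i+1]-b[i];print('   side',np.linalg.norm(e).round(1),'yaw',np.degrees(np.arctan2(e[1],e[0])).round(1)%180)
E
python3 - <<'E'
from h import *
blob('notwood',26,(481,88),pic='w1')
print([(np.round(d['uv']),d['p']) for d in search_frame('wrist','wheel_center')])
for d in search_frame('wrist','wheel_center')[:1]:print(tri(cam('wrist'),d['uv'],cam('top'),(238,245)), onplane(cam('wrist'),d['uv'],26))
E
```

```text
none
[]$[0]: bad value
```

View pics/w1.png

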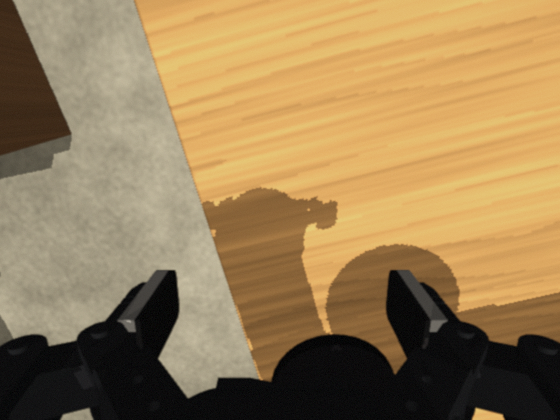

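The wrist view shows only bare table, the gripper's shadow and the open fingers at the bottom: the rows were refused and the arm is still at its start. Rows probably need every key.

```bash
python3 -m creep '[{"x":0.445,"y":0.471,"z":0.101,"ax":0,"ay":0,"az":0,"jaw":0},{"x":0.445,"y":0.471,"z":0.101,"ax":0,"ay":0,"az":0,"jaw":0},{"x":0.445,"y":0.471,"z":0.101,"ax":0,"ay":0,"az":0,"jaw":0},{"x":0.445,"y":0.471,"z":0.101,"ax":0,"ay":0,"az":0,"jaw":0},{"x":0.445,"y":0.471,"z":0.101,"ax":0,"ay":0,"az":0,"jaw":0},{"x":0.445,"y":0.471,"z":0.101,"ax":0,"ay":0,"az":0,"jaw":0},{"x":0.445,"y":0.471,"z":0.101,"ax":0,"ay":0,"az":0,"jaw":0},{"x":0.445,"y":0.471,"z":0.101,"ax":0,"ay":0,"az":0,"jaw":0},{"x":0.445,"y":0.471,"z":0.101,"ax":0,"ay":0,"az":0,"jaw":0},{"x":0.445,"y":0.471,"z":0.101,"ax":0,"ay":0,"az":0,"jaw":0},{"x":0.445,"y":0.471,"z":0.101,"ax":0,"ay":0,"az":0,"jaw":0},{"x":0.445,"y":0.471,"z":0.101,"ax":0,"ay":0,"az":0,"jaw":0},{"x":0.445,"y":0.471,"z":0.101,"ax":0,"ay":0,"az":0,"jaw":0},{"x":0.445,"y":0.471,"z":0.101,"ax":0,"ay":0,"az":0,"jaw":0}]'
python3 - <<'E'
from h import *
blob('notwood',26,(481,88),pic='w2')
print([(np.round(d['uv']),d['p']) for d in search_frame('wrist','wheel_center')])
for d in search_frame('wrist','wheel_center')[:1]:print(tri(cam('wrist'),d['uv'],cam('top'),(238,245)), onplane(cam('wrist'),d['uv'],26))
plan(481.5,88.5,3)
E
```

```text
clock: 3.0
tool_pos: [481.3, 89.4, 130.6]
eef_rot: [-3.141, -0.0, -0.247]
contact_force: [0.5, -0.2, 0.3]
finger_gap: 1.002
grasp_force: 0.0
notwood box c [486.6  88. ] centroid (486.2, 88.2) circ [486.4  88.1] 30.4 uv [280. 202.]
   side 60.0 yaw 165.9
   side 57.4 yaw 75.9
[(array([280., 205.]), 0.85)]
[480.41987218  91.247761     9.16803067] [485.00606879  89.02896882  26.        ]
now [481.3  89.4 130.6] [-1.7998e+02 -2.0000e-02 -1.4110e+01] t 3.1 gap 0.999
row [0.0003 0.0009 0.1276] az 0
```

View pics/w2.png

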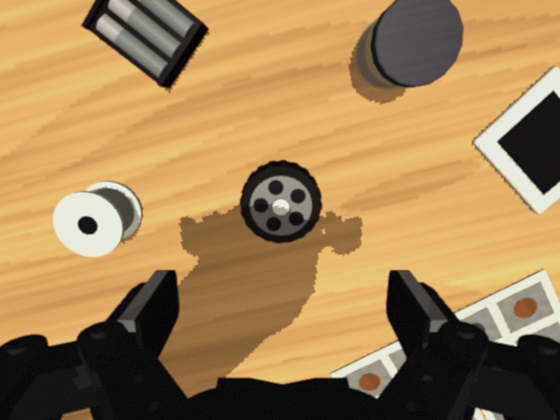

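The wheel lies at (280,202) in the wrist view, with a circle fit of 30.4 mm radius, which matches its size. The wrist puts it at x=486 and the top camera at 481.5, so I'll grasp at 484. For the placing I'll use the same camera for the part and its pad, so that the bias cancels.

```bash
python3 -m creep '[{"x":0.003,"y":0.002,"z":0.06,"ax":0,"ay":0,"az":0,"jaw":0},{"x":0.003,"y":0.002,"z":0.11,"ax":0,"ay":0,"az":0,"jaw":0},{"x":0.003,"y":0.002,"z":0.1285,"ax":0,"ay":0,"az":0,"jaw":0},{"x":0.003,"y":0.002,"z":0.1285,"ax":0,"ay":0,"az":0,"jaw":0},{"x":0.003,"y":0.002,"z":0.1285,"ax":0,"ay":0,"az":0,"jaw":0},{"x":0.003,"y":0.002,"z":0.1285,"ax":0,"ay":0,"az":0,"jaw":1},{"x":0.003,"y":0.002,"z":0.1285,"ax":0,"ay":0,"az":0,"jaw":1},{"x":0.003,"y":0.002,"z":0.1285,"ax":0,"ay":0,"az":0,"jaw":1},{"x":0.003,"y":0.002,"z":0.1285,"ax":0,"ay":0,"az":0,"jaw":1},{"x":0.003,"y":0.002,"z":0.1285,"ax":0,"ay":0,"az":0,"jaw":1}]'
python3 - <<'E'
from h import *
plan(507,400,130)
s=readout.state(); print(s['grasp_force'],s['contact_force'])
E
```

```text
clock: 4.4
tool_pos: [484.7, 86.5, 3.4]
eef_rot: [-3.14, -0.002, -0.247]
contact_force: [-3.1, 1.7, 10.7]
finger_gap: 0.682
grasp_force: 62.2
now [484.7  86.5   3.4] [-1.799e+02 -1.100e-01 -1.417e+01] t 4.4 gap 0.682
row [-0.0549 -0.3097 -0.1262] az 0
62.24110007286072 [-3.13283229  1.72038794 10.74937892]
```

```bash
python3 -m creep '[{"x":0,"y":0,"z":-0.05,"ax":0,"ay":0,"az":0,"jaw":1},{"x":0,"y":0,"z":-0.1,"ax":0,"ay":0,"az":0,"jaw":1},{"x":-0.053,"y":-0.308,"z":-0.1,"ax":0,"ay":0,"az":0,"jaw":1},{"x":-0.053,"y":-0.308,"z":-0.1,"ax":0,"ay":0,"az":0,"jaw":1},{"x":-0.053,"y":-0.308,"z":-0.1,"ax":0,"ay":0,"az":0,"jaw":1},{"x":-0.053,"y":-0.308,"z":-0.1,"ax":0,"ay":0,"az":0,"jaw":1},{"x":-0.053,"y":-0.308,"z":-0.1,"ax":0,"ay":0,"az":0,"jaw":1},{"x":-0.053,"y":-0.308,"z":-0.1,"ax":0,"ay":0,"az":0,"jaw":1},{"x":-0.053,"y":-0.308,"z":-0.1,"ax":0,"ay":0,"az":0,"jaw":1},{"x":-0.053,"y":-0.308,"z":-0.06,"ax":0,"ay":0,"az":0,"jaw":1},{"x":-0.053,"y":-0.308,"z":-0.06,"ax":0,"ay":0,"az":0,"jaw":1}]'
python3 - <<'E'
from h import *
save('w3',read_camera('wrist')); plan(508.6,398.5,10.2); print(readout.state()['grasp_force'])
E
```

```text
clock: 5.78
tool_pos: [506.6, 394.4, 59.7]
eef_rot: [3.137, 0.003, -0.25]
contact_force: [-0.6, 0.1, -0.1]
finger_gap: 0.683
grasp_force: 65.1
now [507.7 395.6  61.6] [ 1.7986e+02  5.0000e-02 -1.4260e+01] t 5.8 gap 0.68
row [ 0.0002 -0.0032  0.0514] az 0
65.14924049377441
```

View pics/w3.png

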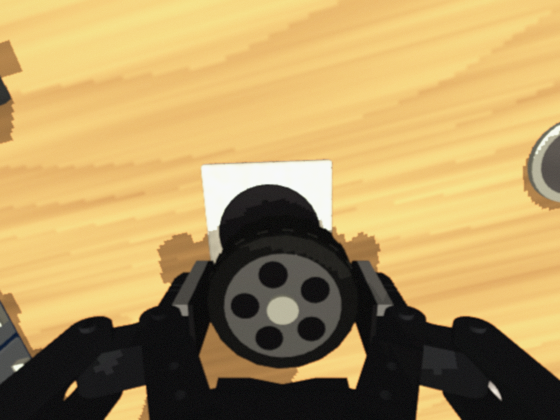

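The held wheel is at (283,300), and the disc shows behind it at about (270,215) on the pad, whose far edge runs from (202,165) to (331,160). I'll measure the pad from this edge.

```bash
python3 - <<'E'
from h import *
s=readout.state(); im=read_camera('wrist'); c=cam('wrist',s)
hsv=cv2.cvtColor(im,cv2.COLOR_RGB2HSV); m=((hsv[...,1]<60)&(hsv[...,2]>150)).astype(np.uint8)
m[240:]=0; m[:,:150]=0; m[:,400:]=0
cs=max(cv2.findContours(m,0,1)[0],key=cv2.contourArea)[:,0]
tl=cs[np.argmin(cs@[1,1])]; tr=cs[np.argmin(cs@[-1,1])]; print(tl,tr)
a,b=[onplane(c,q,6)[:2] for q in(tl,tr)]; e=b-a; L=np.linalg.norm(e); e/=L; n=np.array([e[1],-e[0]])  # towards tool -x
print(L,np.degrees(np.arctan2(e[1],e[0])),'centre',(a+b)/2+42*n, 'n',n)
# disc: dark arc above
d=(hsv[...,2]<60).astype(np.uint8)
pts=[(u,np.argmax(d[165:235,u])+165) for u in range(225,312,4)]
w=np.array([onplane(c,q,6)[:2] for q in pts]); 
from scipy.optimize import least_squares
print('disc fit',least_squares(lambda p:np.hypot(*(w-p).T)-30,(505,400)).x)
plan(508.6,398.5,10.2)
E
```

```text
[206 166] [333 162]
71.50448240768193 -102.48317537344111 centre [508.1682455  399.94154614] n [-0.97635952  0.21615292]
disc fit [507.39546912 400.29599255]
now [508.4 396.6  62.8] [ 1.7998e+02 -2.0000e-02 -1.4240e+01] t 5.9 gap 0.678
row [-0.0003 -0.0019  0.0526] az 0
```

```bash
python3 -m creep '[{"x":-0.001,"y":-0.001,"z":0.03,"ax":0,"ay":0,"az":0,"jaw":1},{"x":-0.001,"y":-0.001,"z":0.045,"ax":0,"ay":0,"az":0,"jaw":1},{"x":-0.001,"y":-0.001,"z":0.053,"ax":0,"ay":0,"az":0,"jaw":1},{"x":-0.001,"y":-0.001,"z":0.053,"ax":0,"ay":0,"az":0,"jaw":1},{"x":-0.001,"y":-0.001,"z":0.053,"ax":0,"ay":0,"az":0,"jaw":1}]'
```

```text
clock: 6.5
tool_pos: [507.7, 399.1, 9.6]
eef_rot: [-3.141, -0.001, -0.248]
contact_force: [-1.0, 0.9, 1.7]
finger_gap: 0.68
grasp_force: 65.2
```

```bash
python3 -m creep '[{"x":0,"y":0,"z":0,"ax":0,"ay":0,"az":0,"jaw":0},{"x":0,"y":0,"z":0,"ax":0,"ay":0,"az":0,"jaw":0},{"x":0,"y":0,"z":0,"ax":0,"ay":0,"az":0,"jaw":0},{"x":0,"y":0,"z":-0.05,"ax":0,"ay":0,"az":0,"jaw":0},{"x":0,"y":0,"z":-0.11,"ax":0,"ay":0,"az":0,"jaw":0},{"x":0,"y":0,"z":-0.12,"ax":0,"ay":0,"az":0,"jaw":0},{"x":0,"y":0,"z":-0.12,"ax":0,"ay":0,"az":0,"jaw":0},{"x":0,"y":0,"z":-0.12,"ax":0,"ay":0,"az":0,"jaw":0},{"x":0,"y":0,"z":-0.12,"ax":0,"ay":0,"az":0,"jaw":0}]'
python3 - <<'E'
from h import *
save('w4',read_camera('wrist')); save('t4',read_camera('top'))
a=cv2.imread('pics/w4.png'); b=cv2.imread('pics/t4.png')[190:290,50:170]
cv2.imwrite('pics/c4.png',np.hstack([cv2.resize(a[100:340,160:400],(400,400)),cv2.resize(b,(400,400))]))
blob('dark',32,(507,400)); blob('white',6,(507,400))
plan(382,289,130)
E
```

```text
clock: 7.62
tool_pos: [506.8, 398.1, 127.1]
eef_rot: [3.139, 0.001, -0.248]
contact_force: [0.1, -0.2, -0.8]
finger_gap: 1.0
grasp_force: 0.0
dark box c [509.8 397.5] centroid (509.6, 397.7) circ [509.8 397.3] 31.9 uv [280. 208.]
   side 63.5 yaw 172.9
   side 57.8 yaw 82.9
white box c [509.6 400. ] centroid (527.9, 402.5) circ [509.6 400. ] 53.9 uv [267. 186.]
   side 82.4 yaw 167.9
   side 72.2 yaw 77.9
now [507.2 398.5 128. ] [ 1.7994e+02  3.0000e-02 -1.4200e+01] t 7.8 gap 1.002
row [-0.0945  0.1369 -0.0018] az 0
```

View pics/c4.png

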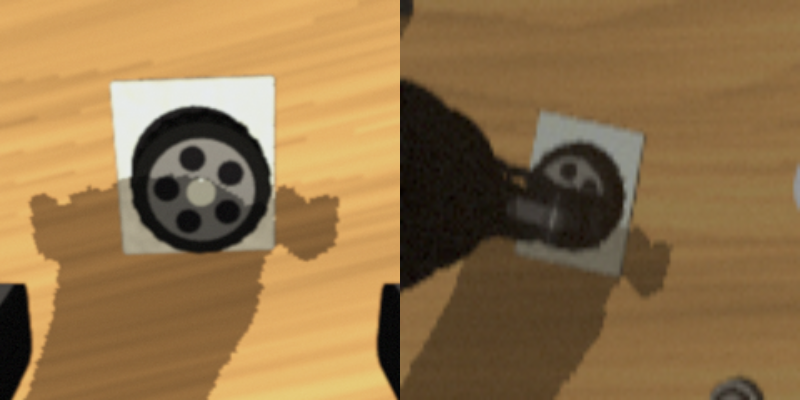

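The wheel sits on its pad but about 2–3 mm towards tool +y and -x. I'll move to the caster hover and check it from the unobstructed top camera.

```bash
python3 -m creep '[{"x":-0.095,"y":0.137,"z":-0.002,"ax":0,"ay":0,"az":0,"jaw":0},{"x":-0.095,"y":0.137,"z":-0.002,"ax":0,"ay":0,"az":0,"jaw":0},{"x":-0.095,"y":0.137,"z":-0.002,"ax":0,"ay":0,"az":0,"jaw":0},{"x":-0.095,"y":0.137,"z":-0.002,"ax":0,"ay":0,"az":0,"jaw":0},{"x":-0.095,"y":0.137,"z":-0.002,"ax":0,"ay":0,"az":0,"jaw":0},{"x":-0.095,"y":0.137,"z":-0.002,"ax":0,"ay":0,"az":0,"jaw":0},{"x":-0.095,"y":0.137,"z":-0.002,"ax":0,"ay":0,"az":0,"jaw":0}]'
python3 - <<'E'
from h import *
b=read_camera('top'); save('t5',b); a=read_camera('wrist'); save('w5',a)
cv2.imwrite('pics/c5.png',np.hstack([cv2.resize(a,(533,400)),cv2.resize(b[200:280,65:145],(260,400))])[:,:,::-1])
blob('notwood',22,(382,289))
print([(np.round(d['uv']),d['p']) for d in search_frame('wrist','caster_center')])
T=cam('top');hsv=cv2.cvtColor(b,cv2.COLOR_RGB2HSV)
for nm,m,z in(('pad',(hsv[...,1]<60)&(hsv[...,2]>120),6),('tyre',hsv[...,2]<60,32)):
    m=m.astype(np.uint8);mm=np.zeros_like(m);mm[200:280,65:145]=m[200:280,65:145]
    k=max(cv2.findContours(mm,0,1)[0],key=cv2.contourArea);w=np.array([onplane(T,q[0],z)[:2] for q in k],np.float32)
    print(nm,cv2.minAreaRect(w),cv2.minEnclosingCircle(w))
plan(382,289,3)
E
```

```text
clock: 8.7
tool_pos: [382.0, 289.6, 130.4]
eef_rot: [3.141, 0.0, -0.248]
contact_force: [-0.2, 0.3, -0.2]
finger_gap: 1.005
grasp_force: 0.0
notwood box c [385.  292.2] centroid (384.8, 292.0) circ [384.9 291.6] 18.8 uv [276. 205.]
   side 37.6 yaw 166.5
   side 33.3 yaw 76.5
[(array([273., 202.]), 0.78)]
pad ((505.54351806640625, 399.65716552734375), (72.58875274658203, 83.33518981933594), 78.06578063964844) ((505.3885498046875, 399.2978820800781), 53.57227325439453)
tyre ((502.6719665527344, 394.2703857421875), (62.126914978027344, 58.23496627807617), 89.69329833984375) ((501.8826904296875, 393.9089660644531), 31.978288650512695)
now [381.7 289.3 130.5] [ 1.7997e+02  1.0000e-02 -1.4210e+01] t 8.9 gap 0.998
row [3.000e-04 1.000e-04 1.275e-01] az 0
```

View pics/c5.png

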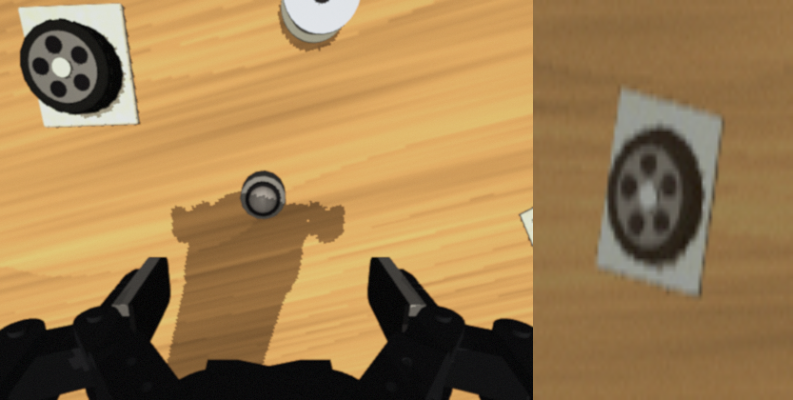

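The caster is at (263,193) in the left panel. In the top crop the wheel's hub is near (100.4,239.4) and the pad centre near (103.9,238.6). The hub is the cleanest feature, so I'll compute from it.

```bash
python3 - <<'E'
from h import *
T=cam('top');W=cam('wrist')
print('hub top',onplane(T,(100.4,239.4),32),onplane(T,(103.9,238.55),6),'cam',-T[3].T@T[4])
# wrist (scale 560/533 in c5)
k=560/533
print('wrist hub',onplane(W,(61.5*k,67*k),32),'pad corners c',onplane(W,(78*k,66*k),6))
# hub relative to TCP when just released view w4: crop coords hub (201,192), pad corners
a=cv2.imread('pics/w4.png');g=lambda x,y:(160+x*.6,100+y*.6)
s=dict(tool_pos=[507.0,398.3,127.6],eef_rot=np.radians([179.94,.03,-14.2]))
W=cam('wrist',s); print('w4 hub',onplane(W,g(201,192),32)); P=np.array([onplane(W,g(*q),6)[:2] for q in((110,83),(274,76),(274,247),(126,254))]);print('pad',P.mean(0),np.linalg.norm(P-np.roll(P,1,0),axis=1))
b=cv2.imread('pics/top0.png')
E
```

```text
hub top [501.80176068 397.83801795  32.        ] [504.00225555 398.52455049   6.        ] cam [ 480.32225628   12.51068039 1192.89047278]
wrist hub [506.74928136 398.93370746  32.        ] pad corners c [510.15665091 400.72127017   6.        ]
w4 hub [505.46050801 398.33079659  32.        ]
pad [509.06277657 399.88048177] [82.46883655 72.90899729 81.85794152 71.70493418]
```

Three views agree that the wheel is off by about (-3,-1) mm. I'll mend it now: re-grip, shift by 2.6 mm in tool x and -2 mm in tool y, and release.

```bash
python3 -m creep '[{"x":0.095,"y":-0.137,"z":0.0,"ax":0,"ay":0,"az":0,"jaw":0},{"x":0.095,"y":-0.137,"z":0.0,"ax":0,"ay":0,"az":0,"jaw":0},{"x":0.095,"y":-0.137,"z":0.0,"ax":0,"ay":0,"az":0,"jaw":0},{"x":0.095,"y":-0.137,"z":0.0,"ax":0,"ay":0,"az":0,"jaw":0},{"x":0.095,"y":-0.137,"z":0.0,"ax":0,"ay":0,"az":0,"jaw":0},{"x":0.095,"y":-0.137,"z":0.06,"ax":0,"ay":0,"az":0,"jaw":0},{"x":0.095,"y":-0.137,"z":0.11,"ax":0,"ay":0,"az":0,"jaw":0},{"x":0.095,"y":-0.137,"z":0.121,"ax":0,"ay":0,"az":0,"jaw":0},{"x":0.095,"y":-0.137,"z":0.121,"ax":0,"ay":0,"az":0,"jaw":1},{"x":0.095,"y":-0.137,"z":0.121,"ax":0,"ay":0,"az":0,"jaw":1},{"x":0.095,"y":-0.137,"z":0.121,"ax":0,"ay":0,"az":0,"jaw":1},{"x":0.095,"y":-0.137,"z":0.121,"ax":0,"ay":0,"az":0,"jaw":1},{"x":0.0976,"y":-0.139,"z":0.119,"ax":0,"ay":0,"az":0,"jaw":1},{"x":0.0976,"y":-0.139,"z":0.119,"ax":0,"ay":0,"az":0,"jaw":1},{"x":0.0976,"y":-0.139,"z":0.121,"ax":0,"ay":0,"az":0,"jaw":1},{"x":0.0976,"y":-0.139,"z":0.121,"ax":0,"ay":0,"az":0,"jaw":1},{"x":0.0976,"y":-0.139,"z":0.121,"ax":0,"ay":0,"az":0,"jaw":0},{"x":0.0976,"y":-0.139,"z":0.121,"ax":0,"ay":0,"az":0,"jaw":0},{"x":0.0976,"y":-0.139,"z":0.121,"ax":0,"ay":0,"az":0,"jaw":0}]'
python3 -m creep '[{"x":0,"y":0,"z":-0.06,"ax":0,"ay":0,"az":0,"jaw":0},{"x":0,"y":0,"z":-0.121,"ax":0,"ay":0,"az":0,"jaw":0},{"x":-0.0976,"y":0.139,"z":-0.121,"ax":0,"ay":0,"az":0,"jaw":0},{"x":-0.0976,"y":0.139,"z":-0.121,"ax":0,"ay":0,"az":0,"jaw":0},{"x":-0.0976,"y":0.139,"z":-0.121,"ax":0,"ay":0,"az":0,"jaw":0},{"x":-0.0976,"y":0.139,"z":-0.121,"ax":0,"ay":0,"az":0,"jaw":0},{"x":-0.0976,"y":0.139,"z":-0.121,"ax":0,"ay":0,"az":0,"jaw":0},{"x":-0.0976,"y":0.139,"z":-0.121,"ax":0,"ay":0,"az":0,"jaw":0}]'
python3 - <<'E'
from h import *
b=read_camera('top'); a=read_camera('wrist'); save('w6',a); save('t6',b)
cv2.imwrite('pics/c6.png',np.hstack([cv2.resize(a[0:150,0:200],(533,400)),cv2.resize(b[200:280,65:145],(260,400))])[:,:,::-1])
blob('notwood',22,(382,289))
plan(382,289,3)
E
```

```text
clock: 11.28
tool_pos: [510.2, 399.8, 9.4]
eef_rot: [3.141, 0.0, -0.248]
contact_force: [-0.4, 0.5, 0.1]
finger_gap: 0.998
grasp_force: 0.0
clock: 12.28
tool_pos: [382.2, 289.9, 130.7]
eef_rot: [3.142, -0.0, -0.248]
contact_force: [0.5, -0.4, 0.4]
finger_gap: 0.998
grasp_force: 0.0
notwood box c [384.8 292.2] centroid (384.7, 292.0) circ [384.9 292.1] 18.8 uv [276. 205.]
   side 36.8 yaw 165.8
   side 34.1 yaw 75.8
now [382.  289.5 130.4] [ 1.7995e+02  1.0000e-02 -1.4220e+01] t 12.4 gap 1.001
row [0.0002 0.0004 0.1274] az 0
```

View pics/c6.png

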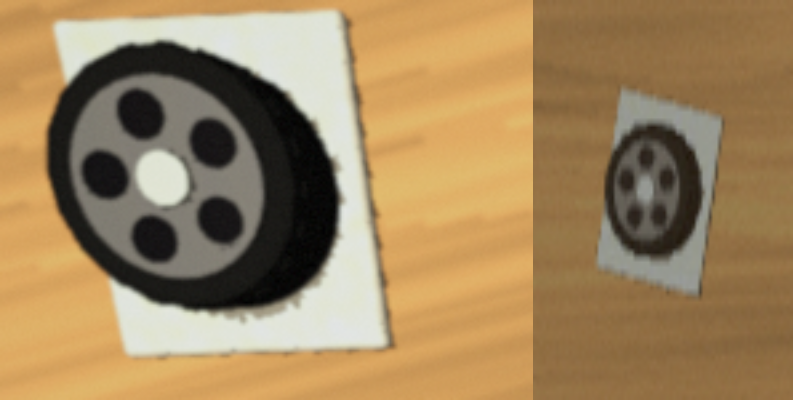

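```bash
python3 - <<'E'
from h import *
T=cam('top');W=cam('wrist')
h=onplane(T,(65+112/260*80,200+189/5),32);p=onplane(T,(103.9,238.55),6);print('top err',h-p)
k=200/533
P=np.array([onplane(W,(x*k,y*k),6)[:2] for x,y in((55,21),(344,11),(390,347),(128,355))])
print('wrist err',onplane(W,(162*k,178*k),32)[:2]-P.mean(0),np.linalg.norm(P-np.roll(P,1,0),axis=1))
E
python3 -m creep '[{"x":0.001,"y":-0.001,"z":0.06,"ax":0,"ay":0,"az":0,"jaw":0},{"x":0.001,"y":-0.001,"z":0.11,"ax":0,"ay":0,"az":0,"jaw":0},{"x":0.001,"y":-0.001,"z":0.128,"ax":0,"ay":0,"az":0,"jaw":0},{"x":0.001,"y":-0.001,"z":0.128,"ax":0,"ay":0,"az":0,"jaw":0},{"x":0.001,"y":-0.001,"z":0.128,"ax":0,"ay":0,"az":0,"jaw":1},{"x":0.001,"y":-0.001,"z":0.128,"ax":0,"ay":0,"az":0,"jaw":1},{"x":0.001,"y":-0.001,"z":0.128,"ax":0,"ay":0,"az":0,"jaw":1},{"x":0.001,"y":-0.001,"z":0.128,"ax":0,"ay":0,"az":0,"jaw":1},{"x":0.001,"y":-0.001,"z":0.128,"ax":0,"ay":0,"az":0,"jaw":1},{"x":0.001,"y":-0.001,"z":0.128,"ax":0,"ay":0,"az":0,"jaw":1},{"x":0.001,"y":-0.001,"z":0.128,"ax":0,"ay":0,"az":0,"jaw":1},{"x":0.001,"y":-0.001,"z":0.128,"ax":0,"ay":0,"az":0,"jaw":1}]'
python3 -c "
from h import *
plan(640,-142,10)"
```

```text
top err [ 1.4391788   1.38309607 26.        ]
wrist err [1.47500348 2.11675774] [82.70489667 73.21672017 82.78241391 72.91498706]
clock: 13.92
tool_pos: [383.3, 290.7, 4.1]
eef_rot: [-3.139, -0.001, -0.247]
contact_force: [-2.3, -1.5, 8.8]
finger_gap: 0.397
grasp_force: 58.9
now [383.3 290.7   4.1] [-1.7988e+02 -5.0000e-02 -1.4170e+01] t 13.9 gap 0.397
row [ 0.3548  0.3566 -0.0063] az 0
```

The wheel's residual error is about 1.5–2 mm, which I'll accept. The caster is gripped (gap about 36 mm). The path to its pad passes over the jar, so I'll carry it high.

```bash
python3 -m creep '[{"x":0,"y":0,"z":-0.05,"ax":0,"ay":0,"az":0,"jaw":1},{"x":0,"y":0,"z":-0.11,"ax":0,"ay":0,"az":0,"jaw":1},{"x":0,"y":0,"z":-0.14,"ax":0,"ay":0,"az":0,"jaw":1},{"x":0.355,"y":0.357,"z":-0.14,"ax":0,"ay":0,"az":0,"jaw":1},{"x":0.355,"y":0.357,"z":-0.14,"ax":0,"ay":0,"az":0,"jaw":1},{"x":0.355,"y":0.357,"z":-0.14,"ax":0,"ay":0,"az":0,"jaw":1},{"x":0.355,"y":0.357,"z":-0.14,"ax":0,"ay":0,"az":0,"jaw":1},{"x":0.355,"y":0.357,"z":-0.14,"ax":0,"ay":0,"az":0,"jaw":1},{"x":0.355,"y":0.357,"z":-0.14,"ax":0,"ay":0,"az":0,"jaw":1},{"x":0.355,"y":0.357,"z":-0.14,"ax":0,"ay":0,"az":0,"jaw":1},{"x":0.355,"y":0.357,"z":-0.14,"ax":0,"ay":0,"az":0,"jaw":1},{"x":0.355,"y":0.357,"z":-0.14,"ax":0,"ay":0,"az":0,"jaw":1},{"x":0.355,"y":0.357,"z":-0.12,"ax":0,"ay":0,"az":0,"jaw":1},{"x":0.355,"y":0.357,"z":-0.12,"ax":0,"ay":0,"az":0,"jaw":1},{"x":0.355,"y":0.357,"z":-0.12,"ax":0,"ay":0,"az":0,"jaw":1},{"x":0.355,"y":0.357,"z":-0.12,"ax":0,"ay":0,"az":0,"jaw":1},{"x":0.355,"y":0.357,"z":-0.12,"ax":0,"ay":0,"az":0,"jaw":1}]'
python3 - <<'E'
from h import *
blob('white',6,(640,-143),pic='w7'); blob('dark',6,(640,-143)); plan(640,-142,11)
s=readout.state(); print(proj(cam('wrist',s),s['tool_pos']+[0,0,30]))
E
```

```text
clock: 16.05
tool_pos: [639.7, -142.9, 123.6]
eef_rot: [-3.141, -0.001, -0.247]
contact_force: [-0.7, -0.2, 0.3]
finger_gap: 0.397
grasp_force: 60.0
white box c [ 642.8 -143.6] centroid (646.3, -144.2) circ [ 642.7 -143.2] 53.9 uv [280. 196.]
   side 73.0 yaw 120.7
   side 82.9 yaw 30.7
dark box c [ 642.  -143.2] centroid (642.2, -143.2) circ [ 642.2 -143.2] 17.2 uv [280. 201.]
   side 33.9 yaw 165.8
   side 33.6 yaw 75.8
now [ 639.6 -143.   123.2] [-1.7999e+02 -3.0000e-02 -1.4180e+01] t 16.1 gap 0.401
row [ 1.000e-04 -1.100e-03  1.122e-01] az 0
[278.33823732 315.23007563]
```

View pics/w7.png

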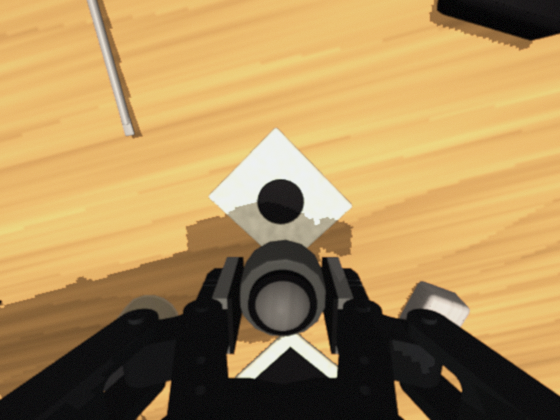

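The pad shows its disc at (280,201), and the held caster is upright at (283,300). Only about 1.5 mm in tool x needs correcting, so I'll lower and release.

```bash
python3 -m creep '[{"x":0.0015,"y":0,"z":0.06,"ax":0,"ay":0,"az":0,"jaw":1},{"x":0.0015,"y":0,"z":0.1,"ax":0,"ay":0,"az":0,"jaw":1},{"x":0.0015,"y":0,"z":0.1125,"ax":0,"ay":0,"az":0,"jaw":1},{"x":0.0015,"y":0,"z":0.1125,"ax":0,"ay":0,"az":0,"jaw":1},{"x":0.0015,"y":0,"z":0.1125,"ax":0,"ay":0,"az":0,"jaw":1},{"x":0.0015,"y":0,"z":0.1125,"ax":0,"ay":0,"az":0,"jaw":0},{"x":0.0015,"y":0,"z":0.1125,"ax":0,"ay":0,"az":0,"jaw":0},{"x":0.0015,"y":0,"z":0.1125,"ax":0,"ay":0,"az":0,"jaw":0},{"x":0.0015,"y":0,"z":0.1125,"ax":0,"ay":0,"az":0,"jaw":0},{"x":0.0015,"y":0,"z":0.05,"ax":0,"ay":0,"az":0,"jaw":0},{"x":0.0015,"y":0,"z":-0.01,"ax":0,"ay":0,"az":0,"jaw":0},{"x":0.0015,"y":0,"z":-0.01,"ax":0,"ay":0,"az":0,"jaw":0},{"x":0.0015,"y":0,"z":-0.01,"ax":0,"ay":0,"az":0,"jaw":0},{"x":0.0015,"y":0,"z":-0.01,"ax":0,"ay":0,"az":0,"jaw":0}]'
python3 - <<'E'
from h import *
blob('white',6,(640,-143)); 
a=read_camera('wrist'); save('w8',a); cv2.imwrite('pics/c8.png',cv2.resize(a[100:300,180:380],(600,600))[:,:,::-1])
plan(388,-300,130,-97)
E
```

```text
clock: 17.9
tool_pos: [640.0, -143.6, 131.4]
eef_rot: [3.141, 0.002, -0.248]
contact_force: [0.3, 0.2, 0.3]
finger_gap: 1.0
grasp_force: 0.0
white box c [ 642.9 -143.5] centroid (643.0, -143.6) circ [ 643.3 -143.6] 53.4 uv [279. 196.]
   side 72.7 yaw 120.7
   side 82.6 yaw 30.7
now [ 640.2 -143.6  131.4] [ 1.7996e+02  1.4000e-01 -1.4200e+01] t 18.0 gap 1.001
row [-0.2061  0.2135  0.002 ] az 0.92
```

View pics/c8.png

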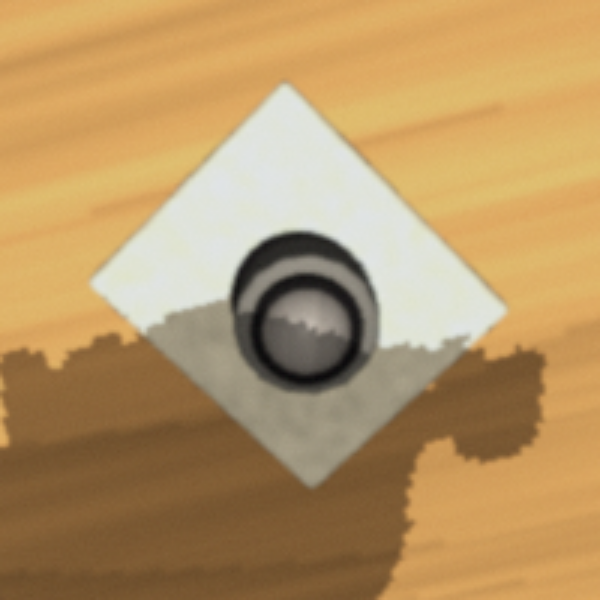

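```bash
python3 - <<'E'
from h import *
W=cam('wrist'); g=lambda x,y:(180+x/3,100+y/3)
P=np.array([onplane(W,g(*q),6)[:2] for q in((285,82),(508,310),(313,489),(90,283))]);c=P.mean(0);print('pad',c)
for z,q in((30,(307,325)),(28,(307,325)),(40,(307,325))):print(z,onplane(W,g(*q),z)[:2]-c)
for z in(6,28,40):print(z,(proj(W,[*c,z])-[180,100])*3)
print('bottom radius px',[(proj(W,[c[0]+18*np.cos(a),c[1]+18*np.sin(a),6])-[180,100])*3 for a in np.radians([-14,166])])
print('top28',[(proj(W,[c[0]+18*np.cos(a),c[1]+18*np.sin(a),28])-[180,100])*3 for a in np.radians([-14,166,76,-104])])
b=read_camera('top');save('t8',b);T=cam('top')
h=cv2.cvtColor(b,cv2.COLOR_RGB2HSV)
for nm,m,z in(('pad',(h[...,1]<60)&(h[...,2]>120),6),('caster',h[...,2]<75,20)):
    mm=np.zeros_like(h[...,0]);mm[145:205,308:368]=m[145:205,308:368]
    k=max(cv2.findContours(mm,0,1)[0],key=cv2.contourArea);print(nm,cv2.minAreaRect(np.array([onplane(T,q[0],z)[:2] for q in k],np.float32)))
E
```

```text
pad [ 642.3709457  -143.82377485]
30 [-0.96669303 -1.67253836]
28 [-1.54459328 -1.52794475]
40 [ 1.92280823 -2.39550641]
6 [299.80126503 296.81024221]
28 [299.28498962 320.54056958]
40 [298.96596374 335.20442634]
bottom radius px [array([299.41230698, 228.90160235]), array([300.17596317, 362.22922643])]
top28 [array([298.85277915, 247.42880104]), array([299.70007879, 390.75613771]), array([224.63877222, 320.81482545]), array([373.93861108, 320.26628651])]
pad ((638.7884521484375, -142.3740997314453), (84.21025848388672, 72.06978607177734), 31.815752029418945)
caster ((663.5391845703125, -143.25326538085938), (138.0098876953125, 84.22395324707031), 88.68170928955078)
```

The caster matches its shadow to within about 1.7 mm: 0 in tool x, +1.7 in tool y. That reveals a wrist camera bias of about 1.5 mm in tool y, which I'll allow for from here. Next is the motor.

```bash
python3 -m creep '[{"x":-0.206,"y":0.2135,"z":0.002,"ax":0,"ay":0,"az":0.92,"jaw":0},{"x":-0.206,"y":0.2135,"z":0.002,"ax":0,"ay":0,"az":0.92,"jaw":0},{"x":-0.206,"y":0.2135,"z":0.002,"ax":0,"ay":0,"az":0.92,"jaw":0},{"x":-0.206,"y":0.2135,"z":0.002,"ax":0,"ay":0,"az":0.92,"jaw":0},{"x":-0.206,"y":0.2135,"z":0.002,"ax":0,"ay":0,"az":0.92,"jaw":0},{"x":-0.206,"y":0.2135,"z":0.002,"ax":0,"ay":0,"az":0.92,"jaw":0},{"x":-0.206,"y":0.2135,"z":0.002,"ax":0,"ay":0,"az":0.92,"jaw":0},{"x":-0.206,"y":0.2135,"z":0.002,"ax":0,"ay":0,"az":0.92,"jaw":0},{"x":-0.206,"y":0.2135,"z":0.002,"ax":0,"ay":0,"az":0.92,"jaw":0},{"x":-0.206,"y":0.2135,"z":0.002,"ax":0,"ay":0,"az":0.92,"jaw":0},{"x":-0.206,"y":0.2135,"z":0.002,"ax":0,"ay":0,"az":0.92,"jaw":0},{"x":-0.206,"y":0.2135,"z":0.002,"ax":0,"ay":0,"az":0.92,"jaw":0},{"x":-0.206,"y":0.2135,"z":0.002,"ax":0,"ay":0,"az":0.92,"jaw":0}]'
python3 - <<'E'
from h import *
blob('notwood',26,(388,-300),pic='w9')
print([(np.round(d['uv']),d['p']) for d in search_frame('wrist','motor_center')])
plan(388,-300,3)
E
```

```text
clock: 19.68
tool_pos: [388.8, -300.0, 130.8]
eef_rot: [-3.142, -0.0, -1.692]
contact_force: [0.3, -0.1, 0.4]
finger_gap: 1.001
grasp_force: 0.0
notwood box c [ 391.4 -303. ] centroid (391.3, -304.3) circ [ 391.8 -303.2] 35.8 uv [280. 203.]
   side 23.0 yaw 172.2
   side 70.5 yaw 82.2
[(array([277., 202.]), 0.81)]
now [ 388.8 -300.   130.8] [-180.      0.    -96.98] t 19.8 gap 0.998
row [1.000e-04 8.000e-04 1.278e-01] az 0
```

View pics/w9.png

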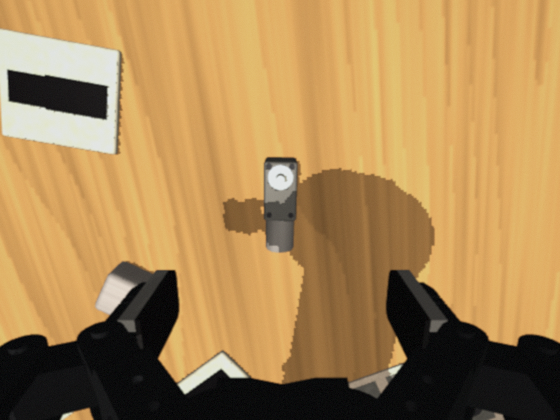

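The motor lies at (280,203) with its gearbox and white stub towards the image top (tool +x), and its sides measure 70.5 x 23 mm. I'll grip its gearbox 7 mm farther along tool x.

```bash
python3 -m creep '[{"x":0.007,"y":-0.001,"z":0.06,"ax":0,"ay":0,"az":0,"jaw":0},{"x":0.007,"y":-0.001,"z":0.11,"ax":0,"ay":0,"az":0,"jaw":0},{"x":0.007,"y":-0.001,"z":0.1275,"ax":0,"ay":0,"az":0,"jaw":0},{"x":0.007,"y":-0.001,"z":0.1275,"ax":0,"ay":0,"az":0,"jaw":0},{"x":0.007,"y":-0.001,"z":0.1275,"ax":0,"ay":0,"az":0,"jaw":1},{"x":0.007,"y":-0.001,"z":0.1275,"ax":0,"ay":0,"az":0,"jaw":1},{"x":0.007,"y":-0.001,"z":0.1275,"ax":0,"ay":0,"az":0,"jaw":1},{"x":0.007,"y":-0.001,"z":0.1275,"ax":0,"ay":0,"az":0,"jaw":1},{"x":0.007,"y":-0.001,"z":0.1275,"ax":0,"ay":0,"az":0,"jaw":1},{"x":0.007,"y":-0.001,"z":0.1275,"ax":0,"ay":0,"az":0,"jaw":1},{"x":0.007,"y":-0.001,"z":0.1275,"ax":0,"ay":0,"az":0,"jaw":1},{"x":0.007,"y":-0.001,"z":0.1275,"ax":0,"ay":0,"az":0,"jaw":1},{"x":0.007,"y":-0.001,"z":0.1275,"ax":0,"ay":0,"az":0,"jaw":1}]'
python3 -c "
from h import *
plan(537,-401,130,-16.5)"
```

```text
clock: 21.4
tool_pos: [389.5, -307.3, 4.3]
eef_rot: [-3.14, -0.0, -1.693]
contact_force: [-0.9, 1.5, 6.9]
finger_gap: 0.267
grasp_force: 58.9
now [ 389.5 -307.3    4.3] [-1.7991e+02 -2.0000e-02 -9.6980e+01] t 21.4 gap 0.267
row [ 0.0751 -0.1579 -0.1255] az -0.8942
```

```bash
python3 -m creep '[{"x":0,"y":0,"z":-0.05,"ax":0,"ay":0,"az":0,"jaw":1},{"x":0,"y":0,"z":-0.11,"ax":0,"ay":0,"az":0,"jaw":1},{"x":0.0746,"y":-0.162,"z":-0.126,"ax":0,"ay":0,"az":-0.891,"jaw":1},{"x":0.0746,"y":-0.162,"z":-0.126,"ax":0,"ay":0,"az":-0.891,"jaw":1},{"x":0.0746,"y":-0.162,"z":-0.126,"ax":0,"ay":0,"az":-0.891,"jaw":1},{"x":0.0746,"y":-0.162,"z":-0.126,"ax":0,"ay":0,"az":-0.891,"jaw":1},{"x":0.0746,"y":-0.162,"z":-0.126,"ax":0,"ay":0,"az":-0.891,"jaw":1},{"x":0.0746,"y":-0.162,"z":-0.126,"ax":0,"ay":0,"az":-0.891,"jaw":1},{"x":0.0746,"y":-0.162,"z":-0.126,"ax":0,"ay":0,"az":-0.891,"jaw":1},{"x":0.0746,"y":-0.162,"z":-0.126,"ax":0,"ay":0,"az":-0.891,"jaw":1},{"x":0.0746,"y":-0.162,"z":-0.126,"ax":0,"ay":0,"az":-0.891,"jaw":1},{"x":0.0746,"y":-0.162,"z":-0.126,"ax":0,"ay":0,"az":-0.891,"jaw":1},{"x":0.0746,"y":-0.162,"z":-0.126,"ax":0,"ay":0,"az":-0.891,"jaw":1},{"x":0.0746,"y":-0.162,"z":-0.126,"ax":0,"ay":0,"az":-0.891,"jaw":1}]'
python3 - <<'E'
from h import *
blob('dark',6,(537,-400),pic='w10');blob('white',6,(537,-400)); plan(541,-401,11,-16.8)
E
```

```text
clock: 23.15
tool_pos: [540.6, -400.9, 129.3]
eef_rot: [-3.142, -0.0, -0.294]
contact_force: [0.6, 0.8, 0.6]
finger_gap: 0.267
grasp_force: 59.1
dark box c [ 543.4 -403.4] centroid (539.3, -400.5) circ [ 540.6 -402.5] 34.2 uv [281. 203.]
   side 58.6 yaw 163.1
   side 45.6 yaw 73.1
white box c [ 540.9 -400.3] centroid (549.2, -401.9) circ [ 540.5 -400.5] 54.0 uv [280. 194.]
   side 81.5 yaw 163.2
   side 73.0 yaw 73.2
now [ 540.7 -400.9  129.3] [-180.     -0.    -16.82] t 23.2 gap 0.267
row [0.0003 0.     0.1183] az -0.0003
```

View pics/w10.png

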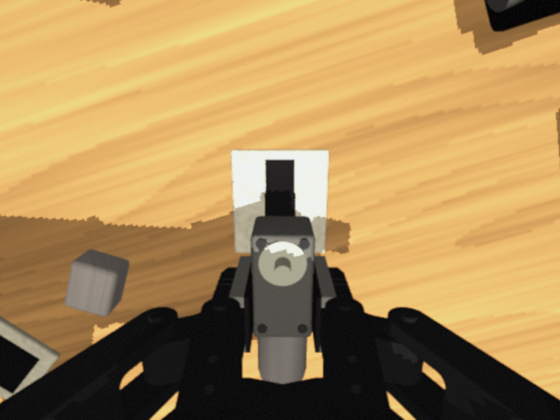

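The pad (233–328) and its shadow (266–294) are centred at column 280.5, and the held motor at 282.5. The yaw matches at 163.2. I'll shift by 3 mm in tool x and -1.5 mm in tool y, then place it.

```bash
python3 -m creep '[{"x":0.003,"y":-0.0015,"z":0.06,"ax":0,"ay":0,"az":0,"jaw":1},{"x":0.003,"y":-0.0015,"z":0.105,"ax":0,"ay":0,"az":0,"jaw":1},{"x":0.003,"y":-0.0015,"z":0.1185,"ax":0,"ay":0,"az":0,"jaw":1},{"x":0.003,"y":-0.0015,"z":0.1185,"ax":0,"ay":0,"az":0,"jaw":1},{"x":0.003,"y":-0.0015,"z":0.1185,"ax":0,"ay":0,"az":0,"jaw":1},{"x":0.003,"y":-0.0015,"z":0.1185,"ax":0,"ay":0,"az":0,"jaw":0},{"x":0.003,"y":-0.0015,"z":0.1185,"ax":0,"ay":0,"az":0,"jaw":0},{"x":0.003,"y":-0.0015,"z":0.1185,"ax":0,"ay":0,"az":0,"jaw":0},{"x":0.003,"y":-0.0015,"z":0.1185,"ax":0,"ay":0,"az":0,"jaw":0},{"x":0.003,"y":-0.0015,"z":0.06,"ax":0,"ay":0,"az":0,"jaw":0},{"x":0.003,"y":-0.0015,"z":0,"ax":0,"ay":0,"az":0,"jaw":0},{"x":0.003,"y":-0.0015,"z":0,"ax":0,"ay":0,"az":0,"jaw":0},{"x":0.003,"y":-0.0015,"z":0,"ax":0,"ay":0,"az":0,"jaw":0},{"x":0.003,"y":-0.0015,"z":0,"ax":0,"ay":0,"az":0,"jaw":0}]'
python3 - <<'E'
from h import *
blob('white',6,(537,-400))
a=read_camera('wrist'); save('w11',a); cv2.imwrite('pics/c11.png',cv2.resize(a[120:280,200:360],(640,600)[:1]+(600,))[:,:,::-1])
W=cam('wrist')
s=readout.state();print(s['tool_pos'],[(d['uv'],d['p'],onplane(W,d['uv'],30)) for d in search_frame('wrist','motor_center')])
plan(618,144,160,37.2)
E
```

```text
clock: 25.0
tool_pos: [543.1, -399.9, 127.8]
eef_rot: [-3.141, 0.002, -0.294]
contact_force: [0.6, 0.3, -0.4]
finger_gap: 1.0
grasp_force: 0.0
white box c [ 540.8 -400.2] centroid (543.6, -401.2) circ [ 540.7 -400.3] 54.2 uv [281. 198.]
   side 81.5 yaw 163.2
   side 72.9 yaw 73.2
[ 543.30213857 -400.05091831  127.8336683 ] [([281.2, 210.0], 0.58, array([ 544.59839491, -401.05273679,   30.        ]))]
now [ 543.5 -400.1  128. ] [-1.7999e+02  1.2000e-01 -1.6810e+01] t 25.1 gap 0.996
row [-0.086  -0.5424 -0.0317] az -0.6001
```

View pics/c11.png

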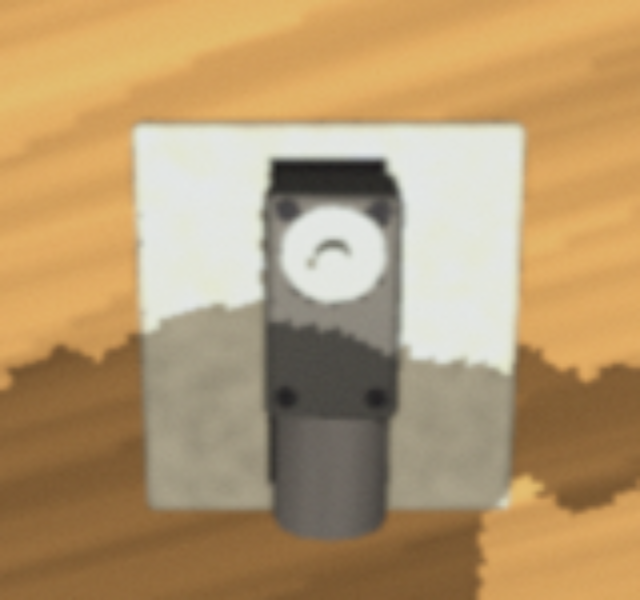

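The motor covers its shadow: the front edge matches the shadow at row ~158, it is laterally centred at ~329, and it is aligned with the pad. Now the battery holder.

```bash
python3 -m creep '[{"x":-0.086,"y":-0.5424,"z":-0.032,"ax":0,"ay":0,"az":-0.6,"jaw":0},{"x":-0.086,"y":-0.5424,"z":-0.032,"ax":0,"ay":0,"az":-0.6,"jaw":0},{"x":-0.086,"y":-0.5424,"z":-0.032,"ax":0,"ay":0,"az":-0.6,"jaw":0},{"x":-0.086,"y":-0.5424,"z":-0.032,"ax":0,"ay":0,"az":-0.6,"jaw":0},{"x":-0.086,"y":-0.5424,"z":-0.032,"ax":0,"ay":0,"az":-0.6,"jaw":0},{"x":-0.086,"y":-0.5424,"z":-0.032,"ax":0,"ay":0,"az":-0.6,"jaw":0},{"x":-0.086,"y":-0.5424,"z":-0.032,"ax":0,"ay":0,"az":-0.6,"jaw":0},{"x":-0.086,"y":-0.5424,"z":-0.032,"ax":0,"ay":0,"az":-0.6,"jaw":0},{"x":-0.086,"y":-0.5424,"z":-0.032,"ax":0,"ay":0,"az":-0.6,"jaw":0},{"x":-0.086,"y":-0.5424,"z":-0.032,"ax":0,"ay":0,"az":-0.6,"jaw":0},{"x":-0.086,"y":-0.5424,"z":-0.002,"ax":0,"ay":0,"az":-0.6,"jaw":0},{"x":-0.086,"y":-0.5424,"z":-0.002,"ax":0,"ay":0,"az":-0.6,"jaw":0},{"x":-0.086,"y":-0.5424,"z":-0.002,"ax":0,"ay":0,"az":-0.6,"jaw":0},{"x":-0.086,"y":-0.5424,"z":-0.002,"ax":0,"ay":0,"az":-0.6,"jaw":0},{"x":-0.086,"y":-0.5424,"z":-0.002,"ax":0,"ay":0,"az":-0.6,"jaw":0}]'
python3 - <<'E'
from h import *
blob('notwood',22,(618,144),pic='w12'); plan(618,144,3,37.2)
E
```

```text
clock: 27.02
tool_pos: [618.9, 143.7, 132.2]
eef_rot: [3.141, -0.001, 0.649]
contact_force: [0.3, 1.0, 0.4]
finger_gap: 1.001
grasp_force: 0.0
notwood box c [623.8 146.6] centroid (623.7, 146.7) circ [623.5 146.5] 38.1 uv [280. 197.]
   side 47.4 yaw 127.8
   side 61.2 yaw 37.8
now [618.8 143.7 132. ] [ 1.7999e+02 -6.0000e-02  3.7180e+01] t 27.1 gap 1.001
row [-0.0006 -0.0008  0.129 ] az -0.0002
```

View pics/w12.png

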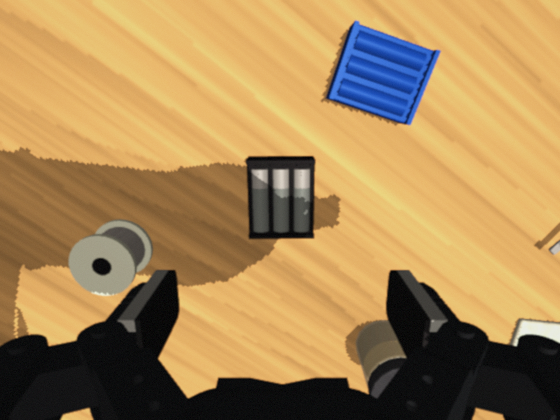

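The battery holder is at (280,197), aligned with the tool, with the blue look-alike well clear at (385,75). Grasping.

```bash
python3 -m creep '[{"x":0.002,"y":0,"z":0.06,"ax":0,"ay":0,"az":-0.004,"jaw":0},{"x":0.002,"y":0,"z":0.11,"ax":0,"ay":0,"az":-0.004,"jaw":0},{"x":0.002,"y":0,"z":0.1295,"ax":0,"ay":0,"az":-0.004,"jaw":0},{"x":0.002,"y":0,"z":0.1295,"ax":0,"ay":0,"az":-0.004,"jaw":0},{"x":0.002,"y":0,"z":0.1295,"ax":0,"ay":0,"az":-0.004,"jaw":1},{"x":0.002,"y":0,"z":0.1295,"ax":0,"ay":0,"az":-0.004,"jaw":1},{"x":0.002,"y":0,"z":0.1295,"ax":0,"ay":0,"az":-0.004,"jaw":1},{"x":0.002,"y":0,"z":0.1295,"ax":0,"ay":0,"az":-0.004,"jaw":1},{"x":0.002,"y":0,"z":0.1295,"ax":0,"ay":0,"az":-0.004,"jaw":1},{"x":0.002,"y":0,"z":0.1295,"ax":0,"ay":0,"az":-0.004,"jaw":1},{"x":0.002,"y":0,"z":0.1295,"ax":0,"ay":0,"az":-0.004,"jaw":1}]'
python3 -c "
from h import *
plan(475,-113,150,32.6)"
```

```text
clock: 28.45
tool_pos: [621.2, 145.6, 3.8]
eef_rot: [3.141, -0.003, 0.656]
contact_force: [-0.9, -0.5, 5.6]
finger_gap: 0.57
grasp_force: 62.9
now [621.2 145.6   3.8] [179.96  -0.18  37.58] t 28.4 gap 0.57
row [-0.2731  0.1158 -0.1469] az 0.0554
```

```bash
python3 -m creep '[{"x":0,"y":0,"z":-0.05,"ax":0,"ay":0,"az":0,"jaw":1},{"x":0,"y":0,"z":-0.11,"ax":0,"ay":0,"az":0,"jaw":1},{"x":0,"y":0,"z":-0.147,"ax":0,"ay":0,"az":0,"jaw":1},{"x":-0.273,"y":0.116,"z":-0.147,"ax":0,"ay":0,"az":0.0554,"jaw":1},{"x":-0.273,"y":0.116,"z":-0.147,"ax":0,"ay":0,"az":0.0554,"jaw":1},{"x":-0.273,"y":0.116,"z":-0.147,"ax":0,"ay":0,"az":0.0554,"jaw":1},{"x":-0.273,"y":0.116,"z":-0.147,"ax":0,"ay":0,"az":0.0554,"jaw":1},{"x":-0.273,"y":0.116,"z":-0.147,"ax":0,"ay":0,"az":0.0554,"jaw":1},{"x":-0.273,"y":0.116,"z":-0.147,"ax":0,"ay":0,"az":0.0554,"jaw":1},{"x":-0.273,"y":0.116,"z":-0.127,"ax":0,"ay":0,"az":0.0554,"jaw":1},{"x":-0.273,"y":0.116,"z":-0.127,"ax":0,"ay":0,"az":0.0554,"jaw":1},{"x":-0.273,"y":0.116,"z":-0.127,"ax":0,"ay":0,"az":0.0554,"jaw":1},{"x":-0.273,"y":0.116,"z":-0.127,"ax":0,"ay":0,"az":0.0554,"jaw":1},{"x":-0.273,"y":0.116,"z":-0.127,"ax":0,"ay":0,"az":0.0554,"jaw":1}]'
python3 - <<'E'
from h import *
blob('dark',6,(475,-113),pic='w13');blob('white',6,(475,-113)); plan(475,-113,11,32.6)
E
```

```text
clock: 30.2
tool_pos: [474.7, -113.2, 129.2]
eef_rot: [3.141, -0.001, 0.569]
contact_force: [-0.2, -0.3, -1.2]
finger_gap: 0.563
grasp_force: 62.5
dark box c [ 634.4 -139.2] centroid (633.8, -137.9) circ [ 638.8 -142.4] 17.8 uv [437.  29.]
   side 16.3 yaw 143.3
   side 35.6 yaw 53.3
white box c [ 493.1 -104.2] centroid (498.5, -101.3) circ [ 492.6 -104.5] 42.0 uv [283. 169.]
   side 73.0 yaw 122.6
   side 44.0 yaw 32.6
now [ 474.5 -113.2  129. ] [ 1.7999e+02 -2.0000e-02  3.2580e+01] t 30.3 gap 0.567
row [0.0005 0.     0.118 ] az -0.0002
```

View pics/w13.png

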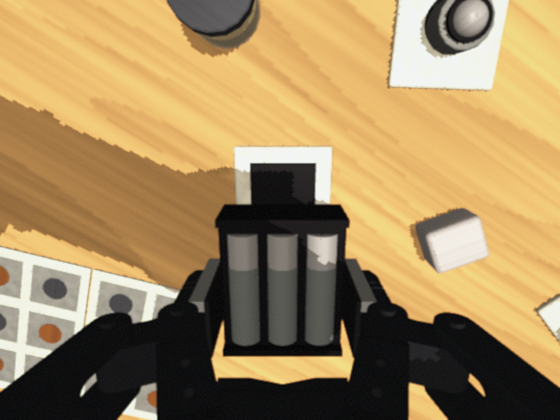

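The shadow shows ahead at (283,185), and the pad (235–331) and the held holder (217–348) are both centred at column 283. I'll shift by +1 mm in tool x and place.

```bash
python3 -m creep '[{"x":0.001,"y":0,"z":0.06,"ax":0,"ay":0,"az":0,"jaw":1},{"x":0.001,"y":0,"z":0.105,"ax":0,"ay":0,"az":0,"jaw":1},{"x":0.001,"y":0,"z":0.1185,"ax":0,"ay":0,"az":0,"jaw":1},{"x":0.001,"y":0,"z":0.1185,"ax":0,"ay":0,"az":0,"jaw":1},{"x":0.001,"y":0,"z":0.1185,"ax":0,"ay":0,"az":0,"jaw":1},{"x":0.001,"y":0,"z":0.1185,"ax":0,"ay":0,"az":0,"jaw":0},{"x":0.001,"y":0,"z":0.1185,"ax":0,"ay":0,"az":0,"jaw":0},{"x":0.001,"y":0,"z":0.1185,"ax":0,"ay":0,"az":0,"jaw":0},{"x":0.001,"y":0,"z":0.1185,"ax":0,"ay":0,"az":0,"jaw":0},{"x":0.001,"y":0,"z":0.06,"ax":0,"ay":0,"az":0,"jaw":0},{"x":0.001,"y":0,"z":0,"ax":0,"ay":0,"az":0,"jaw":0},{"x":0.001,"y":0,"z":0,"ax":0,"ay":0,"az":0,"jaw":0},{"x":0.001,"y":0,"z":0,"ax":0,"ay":0,"az":0,"jaw":0},{"x":0.001,"y":0,"z":0,"ax":0,"ay":0,"az":0,"jaw":0}]'
python3 - <<'E'
from h import *
a=read_camera('wrist'); save('w14',a); b=read_camera('top'); save('t14',b)
cv2.imwrite('pics/c14.png',np.hstack([cv2.resize(a[120:280,200:360],(400,400)),cv2.resize(b[150:300,70:220],(400,400))])[:,:,::-1])
W=cam('wrist');
for d in search_frame('wrist','battery_center')[:1]:print(d)
for z in(6,28): print(z,[((proj(W,[*(np.array(readout.state()['tool_pos'][:2])+0),z])-[200,120])*2.5).round()])
plan(300,300,200)
E
```

```text
clock: 32.05
tool_pos: [474.3, -112.9, 127.7]
eef_rot: [-3.141, 0.002, 0.568]
contact_force: [-0.1, -0.5, 0.2]
finger_gap: 1.002
grasp_force: 0.0
{'uv': [287.5, 200.7], 'p': 0.64}
6 [array([200., 203.])]
28 [array([199., 223.])]
now [ 474.6 -112.9  127.8] [-1.7995e+02  1.2000e-01  3.2560e+01] t 32.2 gap 1.001
row [ 0.075 -0.442 -0.072] az 0
```

View pics/c14.png

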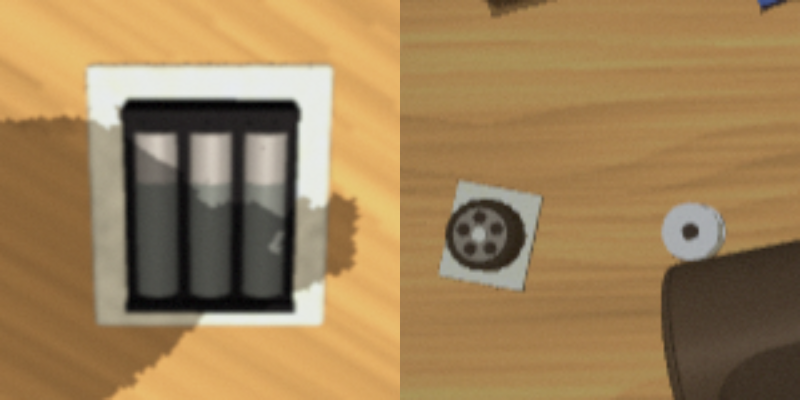

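The battery holder is centred on its shadow (box 122–299, pad 88–331, aligned). The wheel is within about 2 mm, all four parts are placed, and the gripper is open and clear.

```bash
python3 -c "
from h import *
print(ctrl.finish_job())"
```

```text
the job is handed in; nothing more can be done
None
```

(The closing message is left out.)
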